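Set up the pen microscope over a gear

ROBOT

A 7-joint arm with a two-finger parallel gripper is mounted at the origin on the work surface; the furniture and walls round the work are solid. World frame = base frame: x ahead of the robot, y to its left, z up, the work surface at z = 0. Lengths are in m, angles in rad, forces in N, time in s.
With the tool pointing down it reaches from about 0.4 to 0.85 m from the base axis. Payload 10.4 kg.
Tool frame: the origin (TCP) lies between the finger pads; the fingertips stand 19 mm ahead of it and the grasp point (between the pads) is the TCP; z points along the fingers, x is the direction in which the jaws open and shut, and the axes are right-handed (so a half turn about z gives the same grasp; the last joint's range is limited). The gripper opens to 87 mm and grips with 3 to 60 N. Pads are 19 mm wide; open, the fingers measure 117 mm over their backs; the gripper's body (75 mm by 190 mm) begins 51 mm behind the grasp point.
Start: joints at [-1.293, 0.332, -0.065, 1.46, 0.022, 1.35, -0.088], TCP at [0.185, 0.597, 0.242] pointing down, gripper open.
Joint ranges: [-2.6, 2.6], [-0.5, 2.12], [-1.47, 1.34], [0.16, 2.42], [-1.27, 4.41], [0.06, 2.06], [-2.6, 2.6]. Speed limits (rad/s): [2.22, 2.22, 2.79, 2.79, 3.14, 3.14, 3.14].

INTERFACE

Orientations are given as a unit quaternion [x, y, z, w].
In Python, from bench import * gives the robot as it stands.
- The arm moves only by the tool step_arm, never from a script. Its argument "commands" is a list of rows, each a list of 6 numbers: the shift along the tool's x, y, z in m, then the turn, a rotation vector about the tool's x, y, z in rad. In form: [[tx, ty, tz, rx, ry, rz], ...]. A call has 1 to 12 rows; each row shifts and turns the commanded pose from where the row before left it, along the tool's axes as they then stand; what a row does not reach is not made up. A row lasts 1/10 s, in which the tool goes at most 50 mm and 8.59 degrees, less where a joint would pass 70% of its speed; a pose out of reach is approached as far as the arm can. A call with a gripper value outside its range is refused whole. "gripper" is the opening, from 0 (shut) to 1 (fully open), set as the call begins (left out, the last holds). The fingers move at their own pace and stop on an object; "grip_force" is the grip in N (left out, the last holds). Time passes only in rows, so rows that do not move let the fingers close. It gives the time, the measured TCP pose, the force and the opening at its end, in the units of the state.
- read_state(): the state, without advancing time (a new reading comes with each control period).
- camera(name): name is "scene" or "top" or "wrist"; returns the picture (384x512x3 uint8, red, green, blue); there is no depth.
- get_calibration(name): a dict with "fx", "fy", "cx", "cy" (pixels), "R" (3x3) and "t" (3): a world point X has camera coordinates R X + t. Camera axes: x right, y down, z forward; pixel columns grow to the right and rows downward; lengths in m; the calibration is good to about 2 mm. The wrist camera is an equidistant fisheye: a pixel r from the principal point sees the ray r / f radians off the axis. A picture is of the moment at which its call begins: read the wrist's pose just before it. get_calibration takes no time and is no camera call; for the wrist camera it gives the pose at the moment of the call.
- close_job(): hands the job in, once; it reports no verdict.
The state is a dict: "time": time; "joint_positions": joint angles; "joint_vel": joint speeds; "joint_torque": joint torques, N m; "ee_pos": TCP position; "eef_rot": TCP orientation; "ft_force": force on the tool from outside, world axes, zero at the start; "torque": the same for the moment, N m; "width": finger opening in m.
Only numpy, scipy, OpenCV 4.12 (cv2) and the standard library are available. Lean on these libraries where they do the work, as an engineer would, in place of code of your own. Each camera call takes 0.05 s, during which the arm holds its last target. There are 200 camera calls.

TASK

Get ready to look at the teeth of the white gear under the pen microscope. First fold the monitor's screen up until it stands about 105 degrees open (a little past upright, leaning back from the robot) and let it stand there. Then draw the pen microscope out of its slanting holder, turn it upright with the lens pointing straight down, and finish while holding it still in the gripper, lens over the middle of the gear and about 50 mm above it; the gear, label roll and motor stay where they lie.

Things in the scene. Friction and masses are not known exactly. Their poses are not given: they have to be found in the camera images.
- screen (a joint): opening angle of the monitor's screen in rad: 0 = folded flat on the keypad base, 1.57 = upright, 1.83 = 105 degrees open, stop at 2.4; it starts half folded between 0.85 and 1.1. The hinge is stiff (about 0.4 N m, some 4 N at the edge): the screen stays at whatever angle it is left.
- display_hinge (a point): middle of the hinge axis of the monitor, a grey case fixed to the bench, keypad base 128 mm deep, 172 wide, 20 high. The axis is 24 mm above the bench, 4 mm inside the base's far edge; y runs along it, -x over the keypad to the user's side, z up. At opening t the screen's free edge lies -116 mm * cos(t) along x and 116 mm * sin(t) along z from here. Fixed to the base, not the screen.
- screen_edge (a point): middle of the screen's free edge. The screen is a flat panel 172 mm wide along the hinge and 10 mm thick, its mid-plane passing through the hinge axis, 116 mm from axis to free edge; x of this frame points from the free edge towards the hinge, z out of the panel's back. It can be pinched across its thickness at this edge.
- scope_mid (a point): middle of the pen microscope, a loose round wand 140 mm long, 0.13 kg: white body and ribbed black focus ring 32 mm in diameter, black lens nose 29 mm, grey tail 31 mm. Its axis is z of this frame, from lens to tail; the lens face lies 70 mm along -z, the tail end 70 mm along +z. The tail and focus ring, the last 75 mm, stand free of the holder and may be gripped.
- scope_lens (a point): middle of the microscope's lens face (same axes as scope_mid)
- holder_mouth (a point): middle of the mouth of the holder's sleeve, an aluminium tube 45 mm across, bore 35 mm. It leans 45 degrees from vertical, mouth towards -x of this frame (z vertical, -x roughly towards the robot), 87 mm above the bench. It takes in the lowest 60 mm of the microscope with 1 to 2 mm of play: draw that some 65 mm along its own slanting axis, up and towards -x, to free it.
- holder: the microscope's holder, fixed to the bench; origin on the bench under its heavy dark base, 84 mm wide, which reaches from 65 mm towards -x to 53 mm towards +x; same axes as holder_mouth
- gear_top (a point): middle of the upper face of the white gear, 44 mm in diameter and 15 mm high, lying flat and loose on a black pad 110 x 110 x 3 mm; z up. This face is 18 mm above the bench.
- label_roll: bystander: white label roll standing on end, 76 mm in diameter and 53 mm high, origin under its middle; it changes places with the gear's pad
- motor: bystander: stepper motor, 50 x 42 x 61 mm with its upright shaft, origin under its middle
There are look-alikes about, which are no part of the job. Of the things like the part that bears gear_top, leave any that is green or purple; of the rest the smaller one is meant.

How it is judged:
On the way, in this order (a step that is already met when the one before it is completed fails the run):
1. the monitor's screen stands about 105 degrees open and is let go (value of joint screen between 1.7 and 1.97 rad and contact force between the fingers and display below 0.1 N), for 0.3 s.
2. the microscope is held in the gripper, clear of its holder (contact force between the fingers and scope above 1 N and contact force between scope and holder below 0.1 N and height (world z) of scope_lens above 0.08 m), for 0.1 s.
At the end, for the whole second after the job is handed in: Screen 97 to 113 degrees open, untouched. The gripper holds the microscope still, touching nothing else, lens down within 12 degrees of vertical, within 12 mm of the gear's middle and 32 to 70 mm above its top. The gear moved under 10 mm, label roll and motor under 20 mm (all of step 1 and contact force between the fingers and scope above 1 N and contact force between scope and holder below 0.1 N and angle between scope_lens's own z axis and vertical below 0.21 rad and horizontal distance between scope_lens and gear_top below 0.012 m and z of scope_lens in the frame of gear_top between 0.032 and 0.07 m and height (world z) of scope_lens above 0.045 m and contact force between scope and gear below 0.1 N and contact force between scope and label_roll below 0.1 N and contact force between scope and display below 0.1 N and linear speed of scope below 0.02 m/s and angular speed of scope below 0.15 rad/s and distance of gear_top from where it was at the start of the episode below 0.01 m and distance of each of label_roll, motor from where it was at the start of the episode below 0.02 m); the arm keeps its last pose, push and grip.
It fails at once if the gear is knocked away (10 mm or more) (distance of gear_top from where it was at the start of the episode above 0.01 m).
It fails at once if the label roll or the motor is knocked away (20 mm or more) (distance of any of label_roll, motor from where it was at the start of the episode above 0.02 m).
It also fails if it takes over 64 s, if anything falls off the work surface, if the arm or the gripper's body presses on something with over 40 N, if the wrist force passes 120 N, or if a joint passes its speed limit or range.

## Working session

There is one attempt and no reset: what is moved stays moved. The work goes in short steps, Python scripts to look and compute and a tool call to move; the robot and the scene stay as the last step left them, time stands still between calls to the robot, and variables do not carry over. Pictures are saved under pics/ and viewed, on a budget of 10 in all, crops included, one or two more only if the job needs it, and the job is handed in when it is done.

Besides the shell and the picture viewer there is one more tool, called after ">>>" as name(argument=value, ...), one argument or row to a line, values as JSON. step_arm: Moves the arm, as the interface text tells. Its arguments: {"type":"object","properties":{"commands":{"type":"array","items":{"type":"array","items":{"type":"number"}}},"gripper":{"type":"number"},"grip_force":{"type":"number"}},"required":["commands"]}

```bash
ls; mkdir -p pics; python3 - <<'E'
from bench import *
import cv2,numpy as np
for n in ["scene","top"]:
    im=camera(n); cv2.imwrite(f"pics/{n}0.png",cv2.cvtColor(cv2.resize(im,(800,600),interpolation=cv2.INTER_CUBIC),cv2.COLOR_RGB2BGR)); np.save(f"pics/{n}0.npy",im)
    print(n,get_calibration(n))
print(read_state())
E
```

```text
pics
scene {'fx': 355.9100540752213, 'fy': 355.9100540752213, 'cx': 257.3527068169329, 'cy': 196.4406891521522, 'R': array([[-0.81271271, -0.58224124,  0.02220795],
       [-0.37799024,  0.49783962, -0.78056332],
       [ 0.44342015, -0.64276812, -0.62468209]]), 't': array([0.44545468, 0.15652578, 1.20140985])}
top {'fx': 448.1284923237441, 'fy': 448.1284923237441, 'cx': 256.70502886843, 'cy': 193.41004621684795, 'R': array([[ 0.00771462, -0.99996071, -0.00436713],
       [-0.98188585, -0.00674821, -0.18935323],
       [ 0.18931632,  0.00574881, -0.98189932]]), 't': array([0.13760357, 0.4529688 , 1.21015892])}
{'time': 0.1, 'joint_positions': array([-1.29260928,  0.33283841, -0.06467636,  1.46087619,  0.02161714,
        1.34990549, -0.08846456]), 'joint_vel': array([-1.50029893e-03, -1.60245958e-03,  9.96357111e-04, -1.71326136e-03,
        1.19262863e-03, -2.26521099e-04, -8.73021937e-05]), 'joint_torque': array([ 3.25216992e-03, -6.24531126e+01,  2.58420833e-02, -3.90726328e+01,
       -6.14264351e-02,  3.65126110e-02,  5.23266363e-05]), 'ee_pos': array([0.18509316, 0.59661493, 0.24080586]), 'eef_rot': array([ 8.05057949e-01,  5.93195799e-01, -5.09769997e-04,  4.28341397e-04]), 'ft_force': array([0.33857754, 0.28756781, 0.51327515]), 'torque': array([-0.01531396, -0.04350303, -0.03200921]), 'width': 0.08695616127773212}
```

View pics/scene0.png

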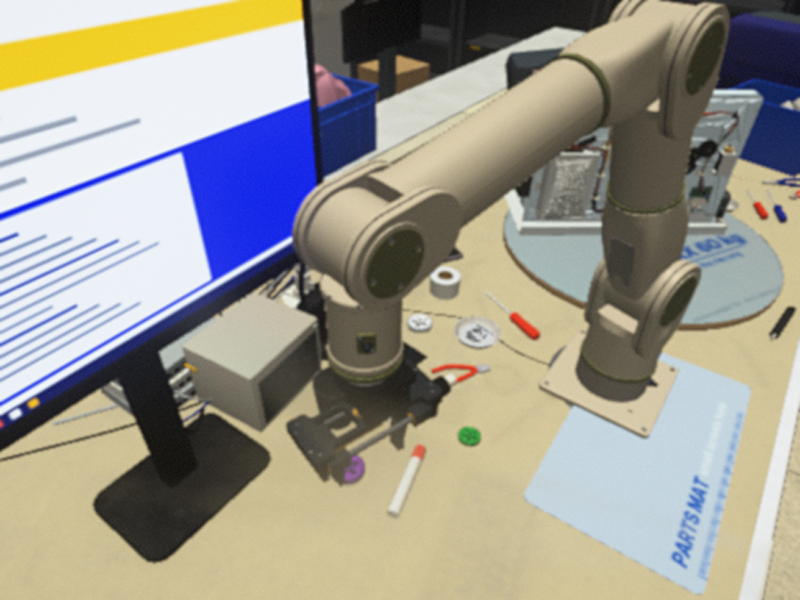

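View pics/top0.png

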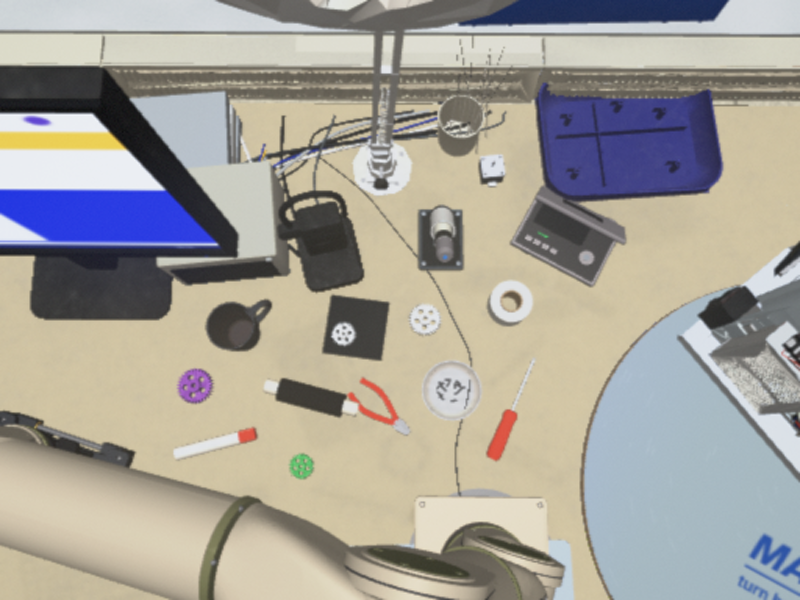

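```bash
cat > h.py <<'E'
from bench import *
import cv2,numpy as np
from scipy.spatial.transform import Rotation as Ro
def ray(c,u,v):
    d=c["R"].T@np.array([(u-c["cx"])/c["fx"],(v-c["cy"])/c["fy"],1]); return -c["R"].T@c["t"],d
def onz(c,u,v,z):
    o,d=ray(c,u,v); return o+d*(z-o[2])/d[2]
def proj(c,X):
    p=c["R"]@np.asarray(X)+c["t"]; return np.array([c["fx"]*p[0]/p[2]+c["cx"],c["fy"]*p[1]/p[2]+c["cy"]])
E
python3 - <<'E'
from h import *
im=np.load("pics/top0.npy")[95:220,200:405]
cv2.imwrite("pics/c1.png",cv2.cvtColor(cv2.resize(im,None,fx=3.9,fy=3.9,interpolation=cv2.INTER_CUBIC),cv2.COLOR_RGB2BGR))
c=get_calibration("top")
for n,(u,v,z) in dict(gear=(343,333,.018),gear2=(425,318,.018),roll=(511,302,.053),motor=(491,165,.05),tail=(443,215,.15)).items(): print(n,onz(c,u/1.5625,v/1.5625,z))
full=np.load("pics/top0.npy"); m=(full.min(2)>170).astype(np.uint8)
n,l,s,ce=cv2.connectedComponentsWithStats(m)
for i in range(1,n):
    if s[i,4]>60: print(s[i],ce[i],onz(c,*ce[i],.018))
E
```

```text
gear [0.39929777 0.24595562 0.018     ]
gear2 [0.42791161 0.09734549 0.018     ]
roll [ 0.45184505 -0.05429098  0.053     ]
motor [ 0.71036086 -0.02345278  0.05      ]
tail [0.58071786 0.07122838 0.15      ]
[   0    0  226   20 3389] [86.90764237 10.24786073] [1.03260801 0.67289141 0.018     ]
[199   0  35   7 150] [215.98666667   2.08      ] [1.06267016 0.27250894 0.018     ]
[243   0  32   6 121] [255.94214876   1.72727273] [1.06448138 0.14811742 0.018     ]
[ 260    0  252   22 2134] [432.15323336  14.08762887] [ 1.02469583 -0.39651677  0.018     ]
[   0   22  239   21 4662] [118.88223938  31.51737452] [0.96082408 0.56865972 0.018     ]
[244  23   8  24 159] [247.48427673  34.4591195 ] [0.95297357 0.17315302 0.018     ]
[ 257   23   91   20 1733] [301.5983843  32.4339296] [0.96061775 0.00725044 0.018     ]
[ 349   23  163   21 3171] [430.4610533   32.99684642] [ 0.96075259 -0.38711005  0.018     ]
[  84   59   92  106 4047] [138.72127502 104.77860143] [0.72279726 0.4938533  0.018     ]
[  0  73  69  12 677] [33.48153619 78.66026588] [0.80415837 0.81593696 0.018     ]
[206  89  59
[... 1644 characters left out ...]
 11  10  69] [256.71014493 272.7826087 ] [0.2336629  0.13931893 0.018     ]
[110 277  43  17 313] [131.32587859 284.90415335] [0.19818703 0.48398694 0.018     ]
[   0  299  136   73 4548] [ 66.06090589 334.93073879] [0.0646885  0.65216491 0.018     ]
[ 255  318  113   66 2529] [315.16686437 337.00039541] [ 0.06486626 -0.01913195  0.018     ]
[ 139  340   94   44 2617] [175.42109285 366.12074895] [-0.01251248  0.3536807   0.018     ]
[317 353  32  13 123] [334.14634146 359.52845528] [ 0.00772164 -0.06867645  0.018     ]
[242 365  49  17 371] [266.31536388 373.42048518] [-0.0287979   0.11183691  0.018     ]
[239 375  38   9 171] [253.37426901 380.11695906] [-0.04582328  0.14598221  0.018     ]
```

View pics/c1.png

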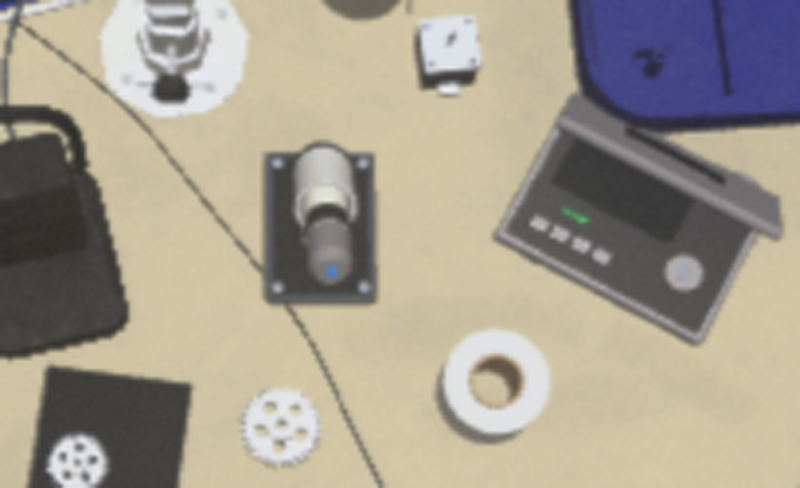

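```bash
python3 - <<'E'
from h import *
c=get_calibration("top")
print("cam",-c["R"].T@c["t"])
P=lambda x,y,z: onz(c,200+x/3.9,95+y/3.9,z).round(4)
for n,p in dict(NL=(496,237),NR=(697,343)).items(): print(n,P(*p,.02))
print("baseright by screen",P(757,240,.02),"left",P(557,127,.02))
for z in (.1,.12): print("edge",[P(*p,z) for p in ((575,95),(782,205),(557,127),(778,237))])
for z in (.01,.02): print("hold",[P(*p,z) for p in ((265,153),(375,153),(377,302),(267,302))])
print("tailend",P(329,270,.13),P(329,270,.14))
print("roll",P(496,381,.053),"motor",P(447,60,.045),P(450,90,0))
E
```

```text
cam [0.21459926 0.13369792 1.27462626]
NL [ 0.5689 -0.0622  0.02  ]
NR [ 0.4894 -0.2078  0.02  ]
baseright by screen [ 0.5679 -0.2556  0.02  ] left [ 0.6548 -0.1099  0.02  ]
edge [array([ 0.6505, -0.1078,  0.1   ]), array([ 0.5707, -0.2495,  0.1   ]), array([ 0.6268, -0.0944,  0.1   ]), array([ 0.5476, -0.2455,  0.1   ])]
edge [array([ 0.6431, -0.1037,  0.12  ]), array([ 0.5647, -0.243 ,  0.12  ]), array([ 0.6197, -0.0905,  0.12  ]), array([ 0.5419, -0.239 ,  0.12  ])]
hold [array([0.6364, 0.1093, 0.01  ]), array([0.6369, 0.0262, 0.01  ]), array([0.5211, 0.0257, 0.01  ]), array([0.5206, 0.1075, 0.01  ])]
hold [array([0.633 , 0.1095, 0.02  ]), array([0.6336, 0.027 , 0.02  ]), array([0.5187, 0.0266, 0.02  ]), array([0.5182, 0.1077, 0.02  ])]
tailend [0.5141 0.0682 0.13  ] [0.5114 0.0687 0.14  ]
roll [ 0.4535 -0.0547  0.053 ] motor [ 0.6977 -0.0249  0.045 ] [ 0.6911 -0.0326  0.    ]
```

>>> step_arm(
  commands=[
    [-0.033,0.0333,0,0,0,0],
    [-0.033,0.0333,0,0,0,0],
    [-0.033,0.0333,0,0,0,0],
    [-0.033,0.0333,0,0,0,0],
    [-0.033,0.0333,0,0,0,0],
    [-0.033,0.0333,0,0,0,0],
    [-0.033,0.0333,0,0,0,0],
    [-0.033,0.0333,0,0,0,0],
    [-0.033,0.0333,0,0,0,0],
    [-0.033,0.0333,0,0,0,0],
    [-0.033,0.0333,0,0,0,0],
    [-0.033,0.0333,0,0,0,0],
  ],
  gripper=0,
)

```text
time: 1.3
ee_pos: [0.4499, 0.0984, 0.2415]
eef_rot: [0.805, 0.593, 0.0, -0.0]
ft_force: [1.5, 0.9, -0.0]
width: 0.0027
```

```bash
python3 - <<'E'
from h import *
c=get_calibration("wrist"); np.save("pics/w1.npy",camera("wrist")); print(c)
a=camera("scene"); np.save("pics/s1.npy",a); t=camera("top"); np.save("pics/t1.npy",t)
import pickle; pickle.dump(c,open("pics/w1.pkl","wb"))
w=cv2.resize(np.load("pics/w1.npy"),(800,600),interpolation=cv2.INTER_CUBIC)
cv2.imwrite("pics/w1.png",w[...,::-1])
s=cv2.resize(a[130:280,100:310],(800,571),interpolation=cv2.INTER_CUBIC)
cv2.imwrite("pics/s1.png",s[...,::-1])
E
```

```text
{'fx': 297.3186396354542, 'fy': 297.3186396354542, 'cx': 254.4469526716124, 'cy': 185.22689875764902, 'R': array([[ 2.94878811e-01,  9.55534589e-01,  3.67480301e-04],
       [ 9.19064061e-01, -2.83729169e-01,  2.73530639e-01],
       [ 2.61472252e-01, -8.03206517e-02, -9.61863220e-01]]), 't': array([-0.22880194, -0.417546  ,  0.28091746])}
```

View pics/w1.png

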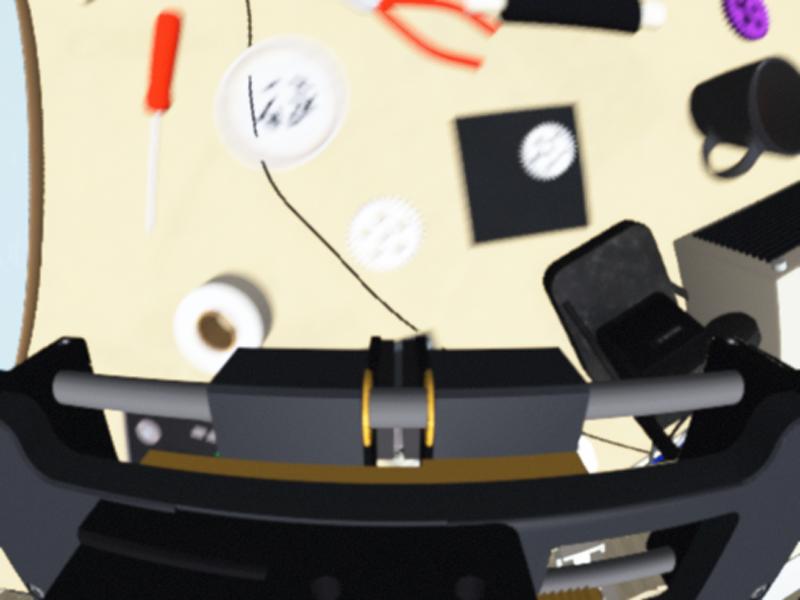

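View pics/s1.png

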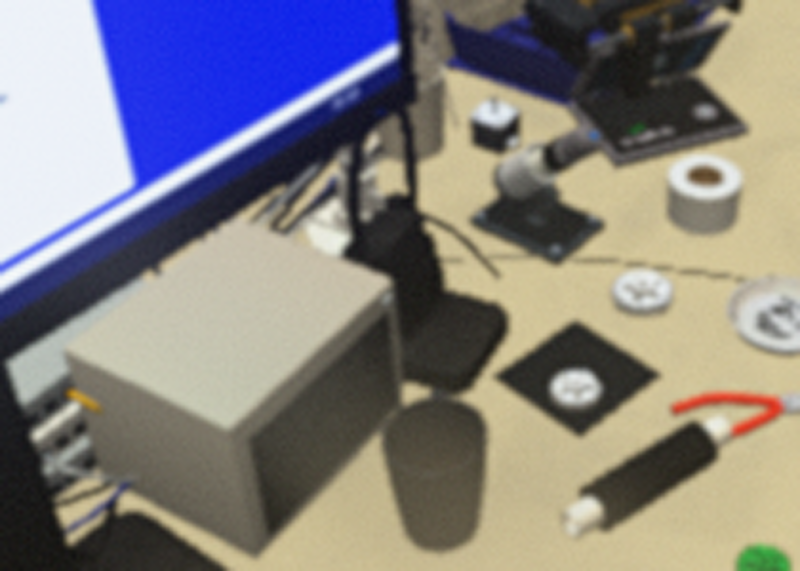

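>>> step_arm(
  commands=[
    [-0.0335,0.0263,0,0,0,0],
    [-0.0335,0.0263,0,0,0,0],
    [-0.0335,0.0263,0,0,0,0],
    [-0.0335,0.0263,0,0,0,0],
    [-0.0335,0.0263,0,0,0,0],
    [-0.0335,0.0263,0,0,0,0],
    [0,0,0,0,0,0.1],
    [0,0,0,0,0,0.1],
    [0,0,0.039,0,0,0],
    [0,0,0.039,0,0,0],
    [0,0,0.039,0,0,0],
    [0,0,0,0,0,0],
  ],
)

```text
time: 2.65
ee_pos: [0.5377, -0.1362, 0.1198]
eef_rot: [0.86, 0.511, -0.003, -0.003]
ft_force: [-0.1, 0.4, 0.1]
width: 0.0003
```

>>> step_arm(
  commands=[
    [0,0.02,0,0,0,0],
    [0,0.012,0,0,0,0],
    [0,0.012,0,0,0,0],
    [0,0.012,0,0,0,0],
    [0,0.012,0,0,0,0],
    [0,0.012,0,0,0,0],
    [0,0.012,0,0,0,0],
    [0,0.012,0,0,0,0],
    [0,0.011,0,0,0,0],
    [0,0,0,0,0,0],
    [0,0,0,0,0,0],
  ],
)

```text
time: 3.75
ee_pos: [0.6421, -0.193, 0.1258]
eef_rot: [0.86, 0.51, 0.001, 0.0]
ft_force: [0.3, 0.1, 0.3]
width: 0.0001
```

```bash
python3 - <<'E'
from h import *
s=read_state(); print(s["ee_pos"],s["ft_force"],s["time"])
w=camera("wrist");t=camera("top");sc=camera("scene");np.save("pics/t2.npy",t)
a=cv2.resize(t[90:190,310:430],(480,400),interpolation=cv2.INTER_CUBIC)
b=cv2.resize(sc[100:180,220:316],(320,267),interpolation=cv2.INTER_CUBIC)
o=np.zeros((400,800,3),np.uint8);o[:,:480]=a;o[:267,480:]=b
cv2.imwrite("pics/p2.png",o[...,::-1])
E
```

```text
[ 0.64211642 -0.19304326  0.12578275] [0.31861426 0.07308056 0.34070094] 3.75
```

View pics/p2.png

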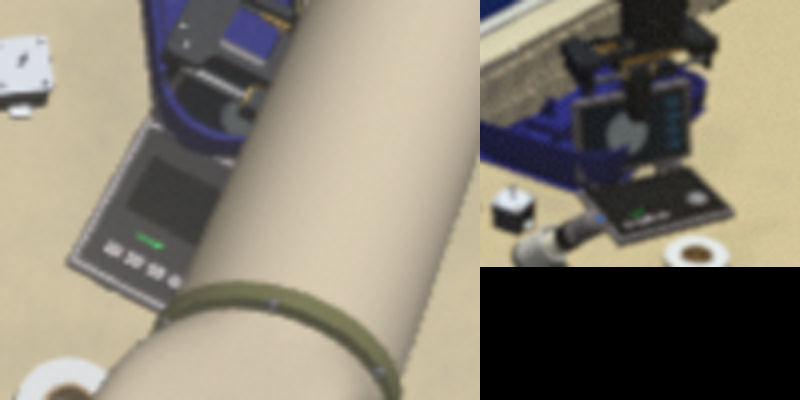

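>>> step_arm(
  commands=[
    [0,0.003,0,0,0,0],
    [0,0,0,0,0,0],
    [0,-0.02,0,0,0,0],
    [0,-0.03,0,0,0,0],
    [0,-0.03,-0.02,0,0,0],
    [0,-0.03,-0.03,0,0,0],
    [0.03,-0.02,-0.03,0,0,0],
    [0.045,0,-0.01,0,0,0],
    [0.045,0,0,0,0,0],
    [0.045,0,0,0,0,0],
    [0.045,0,0,0,0,0],
    [0,0,0,0,0,0],
  ],
)

```text
time: 5.1
ee_pos: [0.6326, 0.0596, 0.2135]
eef_rot: [0.858, 0.514, 0.001, -0.001]
ft_force: [-0.3, 0.6, -0.7]
width: 0.0003
```

```bash
python3 - <<'E'
from h import *
s=read_state(); print(s["ee_pos"],s["eef_rot"],s["ft_force"],s["time"])
t=camera("top");sc=camera("scene");np.save("pics/t3.npy",t);np.save("pics/s3.npy",sc)
o=np.zeros((600,800,3),np.uint8)
o[:,:420]=cv2.resize(t[75:195,312:396],(420,600),interpolation=cv2.INTER_CUBIC)
o[:,420:]=cv2.resize(sc[100:200,233:296],(380,600),interpolation=cv2.INTER_CUBIC)
cv2.imwrite("pics/p3.png",o[...,::-1])
E
```

```text
[0.63255853 0.05958712 0.21351441] [ 8.57934981e-01  5.13757247e-01  5.94993755e-04 -8.39767430e-04] [-0.34739956  0.60581278 -0.71399786] 5.1
```

View pics/p3.png

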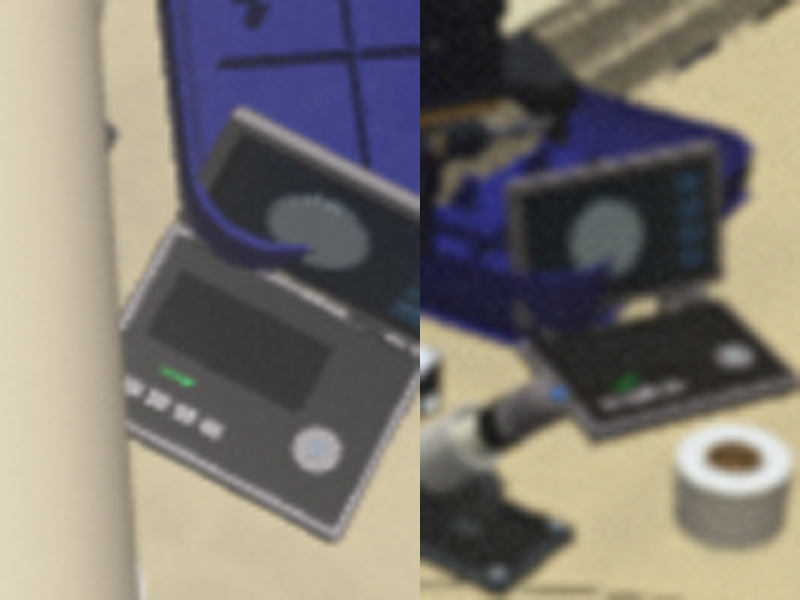

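```bash
cat >> h.py <<'E'
def tri(rays):
    A=np.zeros((3,3));b=np.zeros(3)
    for o,d in rays:
        d=d/np.linalg.norm(d);P=np.eye(3)-np.outer(d,d);A+=P;b+=P@o
    X=np.linalg.solve(A,b); return X,[np.linalg.norm(np.cross(X-o,d/np.linalg.norm(d))) for o,d in rays]
E
python3 - <<'E'
from h import *
T=get_calibration("top");S=get_calibration("scene")
t=lambda x,y:(312+x/5,75+y/5); s=lambda x,y:(233+(x-420)/6.032,100+y/6)
X,e=tri([ray(T,*t(237,110)),ray(S,*s(512,182))]);print("TL",X,e)
for n,p,q in(("NR",(335,540),(597,440)),("NL?",(128,425),None)):
    print(n,onz(T,*t(*p),.02), onz(S,*s(*q),.02) if q else "")
print("NR2",onz(S,*s(800,385),.02))
h=np.array([.638,-.194]);xd=np.array([.877,-.479]);yd=np.array([.479,.877])
d=X[:2]-h;print("xd",d@xd,"yd",d@yd,"ang",np.degrees(np.arctan2(X[2]-.024,-(d@xd))))
c1=onz(T,*t(335,540),.02)[:2]-h; print(c1@xd,c1@yd)
# gear
print("gear",tri([ray(T,219.4,213.2),ray(S,250.9,231.9)]),onz(S,250.9,231.9,.018))
# scope: tail blue dot in scene & top
print("tail",tri([ray(T,200+329/3.9,95+270/3.9),ray(S,*s(560,393))]))
E
```

```text
TL [ 0.69860015 -0.13515943  0.13674571] [np.float64(0.0019836334685205993), np.float64(0.0019836334685206392)]
NR [ 0.48923071 -0.20856154  0.02      ] [ 0.55918004 -0.05007179  0.02      ]
NL? [ 0.5564559  -0.09202555  0.02      ] 
NR2 [ 0.48362296 -0.19421363  0.02      ]
xd 0.024961698595909333 yd 0.0806306562900305 ang 102.48380880059955
-0.12349569391006628 -0.08403095899607171
gear (array([0.39960913, 0.24670049, 0.00964878]), [np.float64(0.0007514497344374365), np.float64(0.0007514497344374347)]) [0.39387225 0.25340146 0.018     ]
tail (array([0.50972917, 0.06828823, 0.14191057]), [np.float64(0.0013056881445855956), np.float64(0.0013056881445858946)])
```

>>> step_arm(
  commands=[
    [-0.0186,-0.039,-0.011,0,0,0],
    [-0.0186,-0.039,-0.011,0,0,0],
    [-0.0186,-0.039,-0.011,0,0,0],
    [-0.0186,-0.039,-0.011,0,0,0],
    [0,0,0,0,0,-0.123],
    [0,0,0,0,0,-0.123],
    [0,0,0,0,0,-0.123],
    [0,0,0,0,0,-0.123],
    [0,0,0,0,0,0],
  ],
  gripper=1,
)

```text
time: 6.1
ee_pos: [0.4583, 0.0598, 0.2586]
eef_rot: [0.71, 0.704, 0.0, -0.0]
ft_force: [-0.2, 0.2, 0.6]
width: 0.0644
```

>>> step_arm(
  commands=[
    [0,0,0,-0.131,0,0],
    [0,0,0,-0.131,0,0],
    [0,0,0,-0.131,0,0],
    [0,0,0,-0.131,0,0],
    [0,0,0,-0.131,0,0],
    [0,0,0,-0.131,0,0],
    [0,0,0,0,0,0],
    [0,0,0,0,0,0],
  ],
)

```text
time: 6.9
ee_pos: [0.4591, 0.0627, 0.2626]
eef_rot: [0.677, 0.668, 0.223, 0.216]
ft_force: [-0.4, 0.8, 0.8]
width: 0.0869
```

```bash
python3 - <<'E'
from h import *
s=read_state(); print(s["ee_pos"],s["joint_positions"],s["time"],s["width"]); R=Ro.from_quat(s["eef_rot"]).as_matrix();print(R)
c=get_calibration("wrist");w=camera("wrist");t=camera("top");sc=camera("scene")
np.save("pics/w4.npy",w);np.save("pics/t4.npy",t);np.save("pics/s4.npy",sc)
print("cam",-c["R"].T@c["t"])
o=np.zeros((600,800,3),np.uint8)
o[:,:800]=0
o[:300,:400]=cv2.resize(w,(400,300))
o[:300,400:]=cv2.resize(t[100:220,200:360],(400,300),interpolation=cv2.INTER_CUBIC)
o[300:,:400]=cv2.resize(sc[125:215,200:320],(400,300),interpolation=cv2.INTER_CUBIC)
o[300:,400:]=cv2.resize(sc[190:265,200:300],(400,300),interpolation=cv2.INTER_CUBIC)
cv2.imwrite("pics/p4.png",o[...,::-1])
E
```

```text
[0.45910757 0.06267472 0.26260007] [-0.47685714 -0.49217827  0.05762089  2.31387953  0.38739629  0.76315877
  0.93407638] 6.9 0.0869264879393435
[[ 0.00901692  0.80652114  0.59113649]
 [ 0.99986849 -0.01524091  0.00554252]
 [ 0.01347962  0.59100877 -0.8065525 ]]
cam [0.31355198 0.06513379 0.33355513]
```

View pics/p4.png

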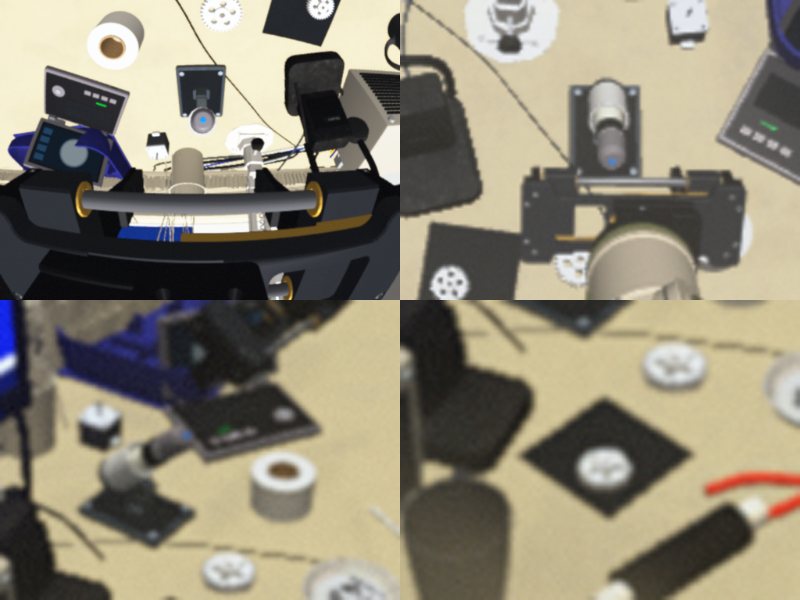

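```bash
cat >> h.py <<'E'
def wray(c,u,v):
    p=np.array([u-c["cx"],v-c["cy"]]);r=np.hypot(*p);th=r/c["fx"]
    d=np.r_[p/r*np.sin(th),np.cos(th)] ; return -c["R"].T@c["t"],c["R"].T@d
def wz(c,u,v,z):
    o,d=wray(c,u,v); return o+d*(z-o[2])/d[2]
E
python3 - <<'E'
from h import *;import pickle
T=get_calibration("top");S=get_calibration("scene");W=get_calibration("wrist");W1=pickle.load(open("pics/w1.pkl","rb"))
def blob(im,u,v,thr,r=25):
    m=(im.min(2)>thr).astype(np.uint8);n,l,s,c=cv2.connectedComponentsWithStats(m)
    i=min((i for i in range(1,n) if 40<s[i,4]<1500),key=lambda i:np.hypot(*(c[i]-[u,v])));b=s[i]
    return c[i],(b[0]+(b[2]-1)/2,b[1]+(b[3]-1)/2),b
for thr in(130,):
  for n,f,u,v in(("t","t4",219,213),("s","s4",251,231),("w","w1",351,97)):
    c,b,s=blob(np.load(f"pics/{f}.npy"),u,v,thr);print(n,c,b,s)
    g={"t":lambda:onz(T,*b,.018),"s":lambda:onz(S,*b,.018),"w":lambda:wz(W1,*b,.018)}[n]();print(g)
print("roll s",onz(S,284.9,174.5,.053),"w",wz(W1,220/1.5625,325/1.5625,.053))
d=[ray(T,200+329/3.9,95+270/3.9),wray(W,201*1.28,119*1.28)]
print("tail T+W",tri(d),"all",tri(d+[ray(S,200+184/3.333,125+137/3.333)]))
for n in "tail",: print(wz(W,201*1.28,119*1.28,.142))
s=[(605,398),(692,455),(609,517),(522,455)]
print("pad s",np.mean([onz(S,200+(x-400)/4,190+(y-300)/4,.003) for x,y in s],0))
t=[(47,367),(190,384)]
print("pad t corners",[onz(T,200+x/3.9,95+y/3.9,.003) for x,y in t],"s",[onz(S,200+(x-400)/4,190+(y-300)/4,.003) for x,y in s])
E
```

```text
t [219.44970414 213.35502959] (np.float64(219.5), np.float64(213.0)) [212 206  16  15 169]
[0.39964064 0.24602035 0.018     ]
s [250.77419355 231.24731183] (np.float64(251.0), np.float64(231.0)) [245 227  13   9  93]
[0.39617697 0.24970852 0.018     ]
w [350.31013306  96.16376663] (np.float64(350.5), np.float64(96.5)) [333  79  36  36 977]
[0.40220799 0.24169244 0.018     ]
roll s [ 0.45732297 -0.0585214   0.053     ] w [ 0.4542555  -0.04944861  0.053     ]
tail T+W (array([0.51070931, 0.07023851, 0.1420991 ]), [np.float64(0.0013792509069304622), np.float64(0.0013792509069304707)]) all (array([0.5114563 , 0.07029659, 0.14010152]), [np.float64(0.0015443563718470453), np.float64(0.001525420880172811), np.float64(0.0007656025862748832)])
[0.51054318 0.07160437 0.142     ]
pad s [0.40980741 0.22651692 0.003     ]
pad t corners [array([0.47159437, 0.27058335, 0.003     ]), array([0.45946654, 0.1642251 , 0.003     ])] s [array([0.45526592, 0.16780183, 0.003     ]), array([0.35065582, 0.18225553, 0.003     ]), array([0.36473386, 0.28508265, 0.003     ]), array([0.46857402, 0.27092768, 0.003     ])]
```

>>> step_arm(
  commands=[
    [0.0017,-0.0122,0.0295,0,0,0],
    [0.0017,-0.0122,0.0295,0,0,0],
    [0.0017,-0.0122,0.0295,0,0,0],
    [0,0,0,-0.077,0,0],
    [0,0,0,-0.077,0,0],
    [0,0,0,0,0,0],
    [0,0,0,0,0,0],
  ],
)

```text
time: 7.75
ee_pos: [0.4781, 0.0758, 0.1798]
eef_rot: [0.67, 0.668, 0.242, 0.216]
ft_force: [0.5, 0.0, 0.4]
width: 0.0872
```

```bash
python3 - <<'E'
from h import *
s=read_state(); print(s["ee_pos"],s["joint_positions"].round(3),s["time"]); R=Ro.from_quat(s["eef_rot"]).as_matrix();print(R.round(4))
a=np.array([-.7071,0,.7071]);tail=np.array([.5107,.069,.142])
for k in(.04,-.032): print(k,R.T@(tail+k*a-s["ee_pos"]))
E
```

```text
[0.47812159 0.07582235 0.17979125] [-0.105 -0.328 -0.248  2.408  0.267  0.432  0.993] 7.75
[[-0.0084  0.7903  0.6127]
 [ 0.9993 -0.015   0.033 ]
 [ 0.0353  0.6126 -0.7896]]
0.04 [-0.00718955 -0.00232745  0.009913  ]
-0.032 [-0.00941396  0.00672118  0.08130681]
```

>>> step_arm(
  commands=[
    [-0.005,0.0017,0.01,0,0,0],
    [-0.0044,0.0017,0.0178,0,0,0],
    [0,0.0017,0.0178,0,0,0],
    [0,0.0017,0.0178,0,0,0],
    [0,0,0.0178,0,0,0],
    [0,0,0,-0.06,-0.033,0],
    [0,0,0,-0.06,0,0],
    [0,0,0,0,0,0],
    [0,0,0,0,0,0],
  ],
)

```text
time: 8.65
ee_pos: [0.5332, 0.0668, 0.1188]
eef_rot: [0.666, 0.658, 0.253, 0.244]
ft_force: [0.4, -0.2, 1.2]
width: 0.0866
```

```bash
python3 - <<'E'
from h import *
s=read_state(); print(s["ee_pos"],s["joint_positions"].round(3),s["ft_force"],s["time"]); R=Ro.from_quat(s["eef_rot"]).as_matrix();print(R.round(4))
a=np.array([-.7071,0,.7071]);tail=np.array([.5107,.069,.142])
for k in(-.032,): print(k,R.T@(tail+k*a-s["ee_pos"]))
W=get_calibration("wrist");w=camera("wrist");np.save("pics/w5.npy",w);t=camera("top");sc=camera("scene")
o=np.zeros((600,800,3),np.uint8)
o[:300,:400]=cv2.resize(w,(400,300))
o[:300,400:]=cv2.resize(t[110:200,230:350],(400,300),interpolation=cv2.INTER_CUBIC)
o[300:,:400]=cv2.resize(sc[125:215,200:320],(400,300),interpolation=cv2.INTER_CUBIC)
o[300:,400:]=cv2.resize(w[110:230,170:330],(400,300),interpolation=cv2.INTER_CUBIC)
cv2.imwrite("pics/p5.png",o[...,::-1])
E
```

```text
[0.53323013 0.06677738 0.11881515] [ 0.12  -0.069 -0.448  2.393  0.991  0.219  0.308] [ 0.36262539 -0.23242534  1.18821487] 8.65
[[ 0.0058  0.7527  0.6583]
 [ 0.9999 -0.0141  0.0073]
 [ 0.0148  0.6582 -0.7527]]
-0.032 [ 0.00223115  0.00040872 -0.00033963]
```

View pics/p5.png

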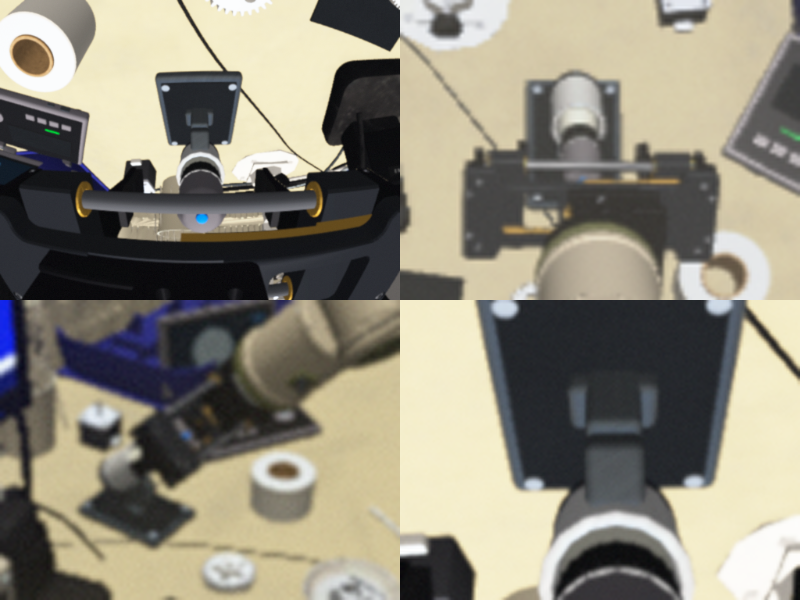

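>>> step_arm(
  commands=[
    [0.002,0,0,0.05,-0.007,0],
    [0,0,0,0.04,0,0],
    [0,0,0,0,0,0],
    [0,0,0,0,0,0],
  ],
)

```text
time: 9.2
ee_pos: [0.5338, 0.0672, 0.1192]
eef_rot: [0.677, 0.666, 0.224, 0.22]
ft_force: [-0.5, 0.4, -0.1]
width: 0.0873
```

>>> step_arm(
  commands=[
    [0,0,0,0,0,0],
    [0,0,0,0,0,0],
    [0,0,0,0,0,0],
    [0,0,0,0,0,0],
    [0,0,0,0,0,0],
    [0,0,0,0,0,0],
    [0,0,0,0,0,0],
    [0,0,0,0,0,0],
    [0,0,0,0,0,0],
    [0,0,0,0,0,0],
  ],
  gripper=0,
  grip_force=30,
)

```text
time: 10.2
ee_pos: [0.5336, 0.0674, 0.1191]
eef_rot: [0.677, 0.666, 0.223, 0.22]
ft_force: [0.1, 1.3, 0.3]
width: 0.031
```

```bash
python3 - <<'E'
from h import *
s=read_state(); print(s["ee_pos"],s["joint_positions"].round(3),s["ft_force"],s["width"],s["time"]); R=Ro.from_quat(s["eef_rot"]).as_matrix();print(R.round(4))
print(R.T@(np.array([-.7071,0,.7071])*.072))
E
```

```text
[0.53360314 0.06740278 0.11906763] [ 0.075 -0.055 -0.394  2.334  0.609  0.299  0.696] [0.07096522 1.29974227 0.28062375] 0.03095916878448456 10.2
[[ 1.250e-02  8.036e-01  5.950e-01]
 [ 9.999e-01 -1.600e-02  6.000e-04]
 [ 1.000e-02  5.949e-01 -8.037e-01]]
[-0.00012788 -0.01062331 -0.07121116]
```

>>> step_arm(
  commands=[
    [0,-0.0013,-0.0089,0,0,0],
    [0,-0.0013,-0.0089,0,0,0],
    [0,-0.0013,-0.0089,0,0,0],
    [0,-0.0013,-0.0089,0,0,0],
    [0,0,0,0,0,0],
  ],
)

```text
time: 10.7
ee_pos: [0.5078, 0.067, 0.1449]
eef_rot: [0.677, 0.666, 0.223, 0.22]
ft_force: [0.7, -0.1, -0.8]
width: 0.0311
```

```bash
python3 - <<'E'
from h import *
s=read_state(); print(s["ee_pos"],s["joint_positions"].round(3),s["ft_force"],s["torque"],s["width"],s["time"]); R=Ro.from_quat(s["eef_rot"]).as_matrix();print(R.round(4))
print(R.T@(np.array([.5336,.0674,.1191])+np.array([-.7071,0,.7071])*.074-s["ee_pos"]))
E
```

```text
[0.50783536 0.06697506 0.14487389] [ 0.032 -0.174 -0.361  2.366  0.41   0.359  0.87 ] [ 0.68733926 -0.127704   -0.80076245] [0.00147627 0.96177089 0.01602136] 0.031069806580431923 10.7
[[ 1.330e-02  8.035e-01  5.951e-01]
 [ 9.999e-01 -1.630e-02 -3.000e-04]
 [ 9.500e-03  5.951e-01 -8.036e-01]]
[ 0.00032352 -0.00554953 -0.03714479]
```

>>> step_arm(
  commands=[
    [0,-0.0013,-0.0089,0,0,0],
    [0,-0.0013,-0.0089,0,0,0],
    [0,-0.0013,-0.0089,0,0,0],
    [0,-0.0013,-0.0089,0,0,0],
    [0,0,0,0,0,0],
    [0,0,0,0,0,0],
  ],
)

```text
time: 11.3
ee_pos: [0.4829, 0.0673, 0.1702]
eef_rot: [0.677, 0.666, 0.223, 0.22]
ft_force: [-1.1, -0.1, -1.4]
width: 0.0312
```

```bash
python3 - <<'E'
from h import *
s=read_state(); print(s["ee_pos"],s["joint_positions"].round(3),s["ft_force"],s["torque"],s["width"],s["time"]); R=Ro.from_quat(s["eef_rot"]).as_matrix();print(R.round(4))
print(R.T@np.array([0,0,.06]))
E
```

```text
[0.48292637 0.06725363 0.17017756] [-0.021 -0.288 -0.321  2.389  0.286  0.438  0.974] [-1.05360307 -0.10533003 -1.41941554] [0.05887734 0.98907078 0.03551814] 0.03118021751947944 11.3
[[ 1.300e-02  8.034e-01  5.953e-01]
 [ 9.999e-01 -1.620e-02  1.000e-04]
 [ 9.700e-03  5.952e-01 -8.035e-01]]
[ 0.00058231  0.03571272 -0.04821061]
```

>>> step_arm(
  commands=[
    [0,0.018,-0.024,0,0,0],
    [0,0.018,-0.024,0,0,0],
    [0,0,0,0.11,0,0],
    [0,0,0,0.11,0,0],
    [0,0,0,0.11,0,0],
    [0,0,0,0.11,0,0],
    [0,0,0,0.11,0,0],
    [0,0,0,0.11,0,0],
    [0,0,0,0.125,0,0],
    [0,0,0,0,0,0],
    [0,0,0,0,0,0],
  ],
)

```text
time: 12.4
ee_pos: [0.4837, 0.0664, 0.2288]
eef_rot: [0.71, 0.701, -0.049, -0.056]
ft_force: [-0.3, 1.0, -2.6]
width: 0.0308
```

```bash
python3 - <<'E'
from h import *
s=read_state(); print(s["ee_pos"],s["joint_positions"].round(3),s["ft_force"],s["width"],s["time"]); R=Ro.from_quat(s["eef_rot"]).as_matrix();print(R.round(4))
print(R.T@(np.array([.399,.246,s["ee_pos"][2]])-s["ee_pos"]))
E
```

```text
[0.48372433 0.06644506 0.22881249] [-0.115  0.152 -0.097  1.717 -0.027  1.416  1.352] [-0.33426057  1.01672982 -2.55576162] 0.030778554402127137 12.4
[[ 0.0136  0.9891 -0.1469]
 [ 0.9999 -0.0122  0.011 ]
 [ 0.0091 -0.147  -0.9891]]
[ 0.17837437 -0.08598205  0.01441731]
```

>>> step_arm(
  commands=[
    [0.0357,-0.0172,0.0029,0,0,0],
    [0.0357,-0.0172,0.0029,0,0,0],
    [0.0357,-0.0172,0.0029,0,0,0],
    [0.0357,-0.0172,0.0029,0,0,0],
    [0.0357,-0.0172,0.0029,0,0,0],
    [0,0,0,0,0,0],
    [0,0,0,0,0,0],
  ],
)

```text
time: 13.1
ee_pos: [0.3978, 0.2466, 0.2306]
eef_rot: [0.709, 0.702, -0.047, -0.055]
ft_force: [0.4, -1.2, -1.5]
width: 0.0316
```

```bash
python3 - <<'E'
from h import *
s=read_state(); print(s["ee_pos"],s["joint_positions"].round(3),s["ft_force"],s["width"],s["time"]); R=Ro.from_quat(s["eef_rot"]).as_matrix();print(R.round(4))
import pickle
W=get_calibration("wrist");w=camera("wrist");t=camera("top");sc=camera("scene")
np.save("pics/w6.npy",w);np.save("pics/s6.npy",sc);np.save("pics/t6.npy",t);pickle.dump(W,open("pics/w6.pkl","wb"))
o=np.zeros((600,800,3),np.uint8)
o[:,:500]=cv2.resize(sc[130:250,200:300],(500,600),interpolation=cv2.INTER_CUBIC)
o[:225,500:]=cv2.resize(w,(300,225))
o[225:450,500:]=cv2.resize(t[100:220,190:350],(300,225),interpolation=cv2.INTER_CUBIC)
cv2.imwrite("pics/p6.png",o[...,::-1])
S=get_calibration("scene");print("gear in crop",(proj(S,[.399,.246,.018])-[200,130])*5,"lens pred",(proj(S,s["ee_pos"]-[0,0,.108])-[200,130])*5,"tail",(proj(S,s["ee_pos"]+[0,0,.032])-[200,130])*5)
E
```

```text
[0.39775101 0.24659916 0.23060106] [-0.334  0.098 -0.27   1.775 -0.067  1.385  0.972] [ 0.44901597 -1.16968887 -1.4582003 ] 0.031619848953018836 13.1
[[ 0.0109  0.9895 -0.144 ]
 [ 0.9999 -0.0093  0.0116]
 [ 0.0102 -0.1441 -0.9895]]
gear in crop [254.89671955 500.19209053] lens pred [257.70347348 383.98291533] tail [260.53826267 203.98575836]
```

View pics/p6.png

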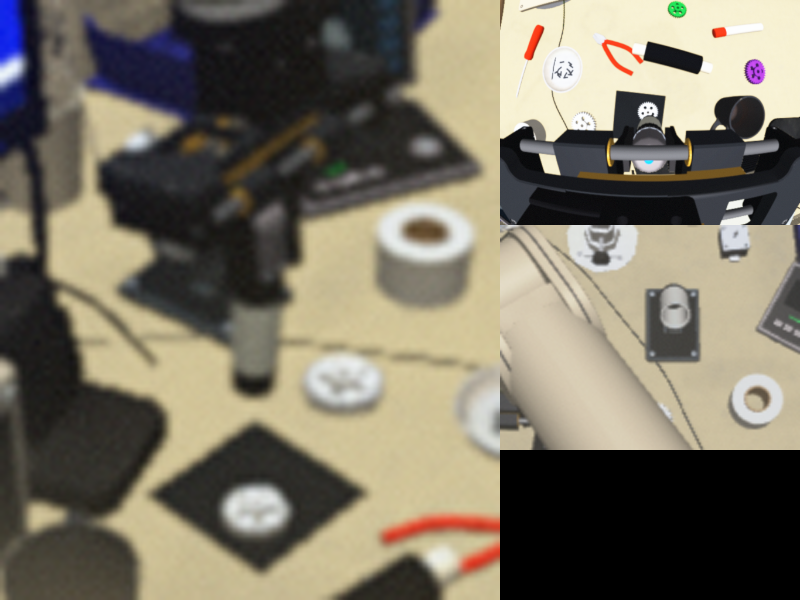

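```bash
python3 - <<'E'
from h import *
import pickle
sc=np.load("pics/s6.npy").astype(int);w=np.load("pics/w6.npy");W=pickle.load(open("pics/w6.pkl","rb"))
for v in range(188,211,2): print(v,sc[v,240:264].mean(1).astype(int))
o=cv2.resize(w[140:300,190:320],(650,800))[:600]
e=np.array([.3978,.2466,.2306])
def wp(X):
    p=W["R"]@X+W["t"];r=np.hypot(p[0],p[1]);th=np.arctan2(r,p[2]);return p[:2]/r*th*W["fx"]+[W["cx"],W["cy"]]
for n,X in dict(lens=e-[0,0,.108],tail=e+[0,0,.032],gear=np.array([.399,.246,.018])).items():
    p=(wp(X)-[190,140])*5;print(n,wp(X),p);cv2.circle(o,tuple(int(k) for k in p),4,(255,0,0),-1)
cv2.imwrite("pics/p7.png",o[...,::-1])
E
```

```text
188 [ 60  61  55  46  38  34  36  29  22  25  27  30  29  27  26  29  47  81
 128 169 183 180 180 180]
190 [ 39  39  40  37  40  48  60  63  55  44  37  33  36  43  47  56  70 101
 138 172 180 180 181 180]
192 [ 42  38  38  39  38  55  81 104 113 110 113 111 110 109 107 113 138 170
 181 183 182 182 179 181]
194 [ 54  50  47  47  59  85 100 110 115 122 124 122 121 117 113 122 150 178
 182 183 181 181 180 180]
196 [ 77  75  65  62  73  91 106 114 115 120 122 120 120 115 110 125 157 180
 186 184 183 180 182 180]
198 [171 162 140 112  90  78  97 108 115 122 125 120 120 113 107 108 125 138
 134 139 140 146 159 169]
200 [186 184 186 183 176 158 131 115 117 118 119 117 117 113 107 131 169 185
 189 186 187 187 183 180]
202 [186 185 184 187 187 171 141 116 115 120 117 117 113 110 112 139 175 187
 186 186 186 185 193 206]
204 [185 185 184 184 182 165 117  78  83 101 103 105  99  88  94 137 175 186
 185 182 181 193 215 217]
206 [185 183 183 184 183 164 111  50  28  31  32  29  30  38  85 145 175 185
 186 178 175 188 217 221]
208 [185 184 186 184 185 178 158 115  81  57  43  47  61  88 137 171 184 184
 184 177 159 156 174 202]
210 [185 183 186 184 184 186 186 183 178 172 172 171 169 176 180 183 182 184
 185 184 171 148 127 126]
lens [250.72395036 206.77411653] [303.61975179 333.87058265]
tail [250.1290025  271.51237517] [300.6450125  657.56187584]
gear [250.42795927 190.56508592] [302.13979634 252.82542959]
```

View pics/p7.png

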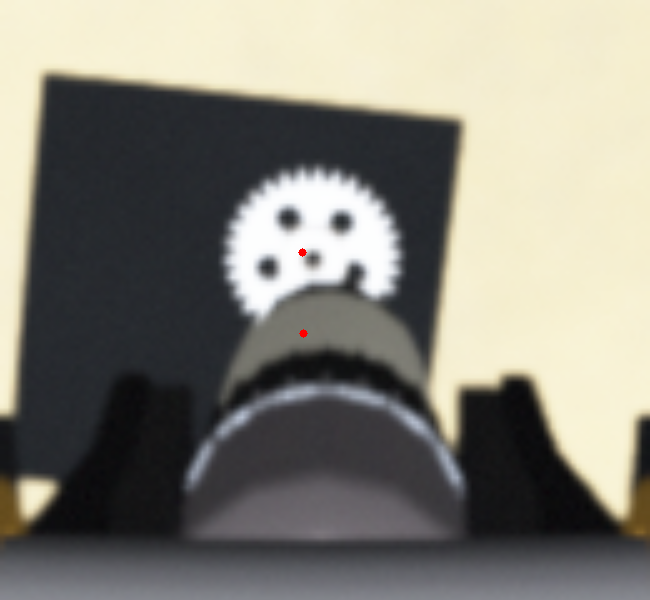

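```bash
python3 - <<'E'
from h import *
import pickle
W=pickle.load(open("pics/w6.pkl","rb"))
e=np.array([.3978,.2466,.2306])
def wp(X):
    p=W["R"]@X+W["t"];r=np.hypot(p[0],p[1]);th=np.arctan2(r,p[2]);return p[:2]/r*th*W["fx"]+[W["cx"],W["cy"]]
for tilt in (-6,-3,0,3,6):
    R=Ro.from_euler("y",tilt,degrees=True).as_matrix()  # lens shift
    f=lambda d,r,phi:((wp(e+R@np.array([r*np.cos(phi),r*np.sin(phi),d]))-[190,140])*5)
    top=lambda d,r:min((f(d,r,p) for p in np.linspace(0,6.28,60)),key=lambda q:q[1]).round(0)
    print(tilt,"lens off x",(R@[0,0,-.108])[0].round(4),"nose",top(-.108,.0145),"bodyfront",top(-.08,.016),"tail",top(.032,.0155))
E
```

```text
-6 lens off x 0.0113 nose [308. 316.] bodyfront [308. 322.] tail [308. 448.]
-3 lens off x 0.0057 nose [308. 285.] bodyfront [308. 296.] tail [308. 470.]
0 lens off x 0.0 nose [307. 254.] bodyfront [308. 271.] tail [308. 491.]
3 lens off x -0.0057 nose [307. 223.] bodyfront [307. 246.] tail [308. 513.]
6 lens off x -0.0113 nose [306. 192.] bodyfront [307. 221.] tail [309. 535.]
```

>>> step_arm(
  commands=[
    [0,0,0,0.05,0,0],
    [0,0.0028,0.013,0,0,0],
    [0,0.0028,0.013,0,0,0],
    [0,0.0028,0.013,0,0,0],
    [0,0.0028,0.013,0,0,0],
    [0,0,0,0,0,0],
    [0,0,0,0,0,0],
    [0,0,0,0,0,0],
  ],
)

```text
time: 14.05
ee_pos: [0.3994, 0.247, 0.1775]
eef_rot: [0.708, 0.699, -0.065, -0.074]
ft_force: [0.2, 0.2, -1.8]
width: 0.0315
```

```bash
python3 - <<'E'
from h import *
s=read_state(); e=s["ee_pos"];print(e,s["joint_positions"].round(3),s["ft_force"],s["width"],s["time"]); R=Ro.from_quat(s["eef_rot"]).as_matrix();print(R.round(4))
W=get_calibration("wrist");S=get_calibration("scene");w=camera("wrist");sc=camera("scene")
o=np.zeros((600,800,3),np.uint8)
o[:,:400]=cv2.resize(sc[130:250,210:290],(400,600),interpolation=cv2.INTER_CUBIC)
o[:400,400:]=cv2.resize(w[140:270,190:320],(400,400),interpolation=cv2.INTER_CUBIC)
P=lambda X:((proj(S,X)-[210,130])*5).round(0)
print("gear",P([.399,.246,.018]),"lens",P(e-[0,0,.108]),"tail",P(e+[0,0,.032]))
def wp(X):
    p=W["R"]@X+W["t"];r=np.hypot(p[0],p[1]);th=np.arctan2(r,p[2]);return (p[:2]/r*th*W["fx"]+[W["cx"],W["cy"]]-[190,140])*400/130+[400,0]
for t in(-3,0,3):
    Q=Ro.from_euler("y",t,degrees=True).as_matrix()
    print(t,[min((wp(e+Q@np.array([r*np.cos(p),r*np.sin(p),d])) for p in np.linspace(0,6.28,60)),key=lambda q:q[1]).round(0) for d,r in((-.108,.0145),(-.08,.016))])
print("wgear",wp(np.array([.399,.246,.018])))
cv2.imwrite("pics/p8.png",o[...,::-1])
E
```

```text
[0.39936482 0.24704689 0.17746273] [-0.329  0.179 -0.265  1.807 -0.076  1.319  0.99 ] [ 0.2412523   0.2363043  -1.84855284] 0.03149669905434697 14.05
[[ 0.0129  0.9806 -0.1957]
 [ 0.9999 -0.0106  0.0126]
 [ 0.0103 -0.1958 -0.9806]]
gear [205. 500.] lens [204. 445.] tail [207. 275.]
-3 [array([589., 194.]), array([590., 198.])]
0 [array([589., 175.]), array([589., 182.])]
3 [array([589., 156.]), array([589., 167.])]
wgear [584.25420728 197.92111488]
```

View pics/p8.png

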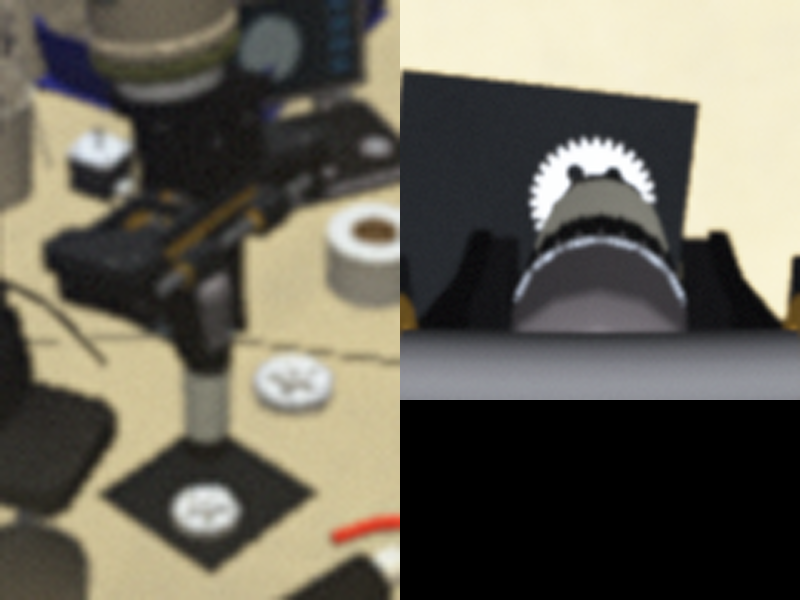

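>>> step_arm(
  commands=[
    [0,0,0,0,0,0],
    [0,0,0,0,0,0],
    [0,0,0,0,0,0],
    [0,0,0,0,0,0],
    [0,0,0,0,0,0],
  ],
)

```text
time: 14.65
ee_pos: [0.3991, 0.2468, 0.1769]
eef_rot: [0.708, 0.699, -0.066, -0.074]
ft_force: [0.3, 0.5, -1.2]
width: 0.0314
```

```bash
python3 -c "
from bench import *
s=read_state();print(s['ee_pos'],abs(s['joint_vel']).max(),s['width']);print(close_job())"
```

```text
[0.39910123 0.24678057 0.17693213] 0.001576725926804299 0.031377232906176285
the job is handed in; nothing more can be done
None
```

I finished the job and handed it in at about 14.7 s; no verdict was reported.

- **Screen:** I pushed it up with the closed fingers and backed off. The two-camera measurement right afterwards gave about 102–105° open. I did not measure it again later, but it was still standing in the last picture.
- **Microscope:** I gripped it by the tail (31 mm between the pads), drew it 72 mm out along its slant, and turned it upright. At the end the gripper held it with almost no motion (joint speeds below 0.002 rad/s).
- **Final pose:** The lens is about 51 mm above the gear's top. From the views, the tilt is about 0–2° from vertical and the lens is within about 3 mm of the gear's middle.
- **Disagreement:** The three cameras put the gear up to about 10 mm apart (scene and wrist furthest). I used (0.399, 0.246), the top view's value, which lies between the other two. The lens and gear also lined up directly in both the scene and wrist pictures.
- **Bystanders:** Nothing touched the gear, label roll or motor as far as I could see, and they look unmoved in the pictures.

I viewed 11 pictures, one over the budget of 10.

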